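# Back off the vial carousel by one notch

## Task

The ratchet wheel of the vial carousel was fed one notch too far. With a fingertip lift its red pawl by the thumb tab and tip it outward until it stays up by itself, push the wheel back (counter-clockwise seen from above) by exactly one notch at one of its black posts, then tip the pawl back so that its nose drops fully into the tooth gap. Only push: lift nothing off the table or out of the wheel, keep the vials standing in their pockets, and leave the other things on the trolley (bottles, kidney dish, plaster roll) where they are.

Things in the scene. Friction and masses are not known exactly. Their poses are not given: they have to be found in the camera images.
- stand: fixed white stand of the vial carousel: round foot plate 200 mm across, 8 mm thick, with a small tongue on its +y side that carries the pawl bracket (two steel cheeks, tops at z 42 mm, outer faces 26 mm apart). Origin: underside of the plate on the wheel's axis; the pawl lies in its +y direction; z up. It cannot move.
- spindle (a point): point on the vertical axis of the aluminium ratchet wheel (188 mm across), level with its top face, 22 mm above the table. 12 dark saw teeth stand on the rim's top face at radius 78 to 94 mm, tops at z 30 mm. The wheel has friction (about 2 N at a post), stays where it is left and does not coast.
- wheel (a joint): turn of the wheel, rad; grows counter-clockwise seen from above = BACKWARD. One notch = 30 degrees = 0.524. Starts at -0.10 to -0.01 with the pawl's nose in a gap; at 0 a tooth's steep flank meets the nose and blocks backward turning. One notch back, the nose fits the next gap at readings of 0.31 to 0.52; outside that it would land on a tooth.
- pawl (a joint): lift of the red pawl, rad: 0 = down, nose fully in a tooth gap; 1.6 = tipped over outward against its stop. Light (0.1 kg) and free on its pin: below about 0.95 rad it falls back down, beyond that it falls over to 1.6 and stays there by its own weight. Its nose clears the teeth above about 0.4 rad.
- pawl_pivot (a point): centre of the pawl's hinge pin, on the stand, 108 mm from the wheel's axis, 36 mm above the table. The pin is horizontal, square to the line from the wheel's axis.
- pawl_tab (a point): top of the pawl's red thumb tab (plate 20 mm wide, 5 mm thick, 46 mm long, polished and slippery), middle of its face to the wheel's axis. Pawl down: tab upright, this point 79 mm from the wheel's axis, at z 86 mm. Push it outward to swing it up over the pivot. Tipped over: tab nearly level, this point 159 mm from the axis, at z 63 mm; push its end back inward until the pawl drops.
- pawl_nose (a point): tip of the pawl's steel nose (8 mm wide), below the tab at the inner end of the pawl's bar (8 mm thick, 26 mm long from the pivot). Pawl down: 85 mm from the wheel's axis, z 22 mm, between two teeth. Tipped over: the bar stands upright over the pivot.
- post0 (a point): top centre of push post 0 of 3 on the wheel: upright black post, 12 mm thick, 40 mm high (z 22 to 62 mm), 62 mm from the wheel's axis, 120 degrees from the others.
- post1 (a point): top centre of push post 1 of 3 on the wheel: upright black post, 12 mm thick, 40 mm high (z 22 to 62 mm), 62 mm from the wheel's axis, 120 degrees from the others (this one is across the axis from the pawl at the start).
- post2 (a point): top centre of push post 2 of 3 on the wheel: upright black post, 12 mm thick, 40 mm high (z 22 to 62 mm), 62 mm from the wheel's axis, 120 degrees from the others.
- vial0: small loose green vial with a paper label and a blue cap, 22 mm thick, 45 mm high (top at z 67 mm), standing with play in a blue ring pocket (33 mm across, 14 mm high) on the wheel, 28 mm from its axis, the pocket on the pawl's side at the start; origin at its underside. It rides along with the wheel.
- vial1: small loose green vial with a paper label and a blue cap, 22 mm thick, 45 mm high (top at z 67 mm), standing with play in a blue ring pocket (33 mm across, 14 mm high) on the wheel, 28 mm from its axis; origin at its underside. It rides along with the wheel.
- vial2: small loose green vial with a paper label and a blue cap, 22 mm thick, 45 mm high (top at z 67 mm), standing with play in a blue ring pocket (33 mm across, 14 mm high) on the wheel, 28 mm from its axis; origin at its underside. It rides along with the wheel.
- amber_bottle: bystander: loose amber glass bottle with yellow cap, the one that stands alone nearer the robot, 48 mm thick, 116 mm high; origin under its centre.
- kidney: bystander: loose metal kidney dish, 82 x 162 x 37 mm; origin under its centre.
- roll: bystander: loose white plaster roll lying flat, 48 mm across, 13 mm high; origin under its centre.

How it is judged:
On the way, in this order (a step that is already met when the one before it is completed fails the run):
1. the pawl is tipped over and stays up, the wheel not yet turned back (value of joint pawl above 1.2 rad and value of joint wheel below 0.15 rad), for 0.2 s.
2. the wheel stands one notch back while the pawl is still up (value of joint pawl above 1.2 rad and value of joint wheel between 0.27 and 0.56 rad), for 0.2 s.
At the end, for the whole second after the job is handed in: The pawl is down with its nose in the gap (within 0.06 rad), the wheel stands one notch back (reading 0.27 to 0.56 rad) and at rest, the three vials stand in their pockets (within 6 mm of their height, 0.25 rad of upright), and the bystanders are within 20 mm of where they stood (value of joint pawl below 0.06 rad and value of joint wheel between 0.27 and 0.56 rad and velocity of joint wheel between -0.05 and 0.05 rad/s and z of each of vial0, vial1, vial2 in the frame of stand below 0.028 m and angle between each of vial0, vial1, vial2's own z axis and vertical below 0.25 rad and distance of each of amber_bottle, kidney, roll from where it was at the start of the episode below 0.02 m); the robot touches nothing.
It fails at once if a vial is lifted out of its pocket or knocked over (z of any of vial0, vial1, vial2 in the frame of stand above 0.036 m or angle between any of vial0, vial1, vial2's own z axis and vertical above 0.6 rad).
It fails at once if the amber bottle is moved or lifted (more than 20 mm) (distance of amber_bottle from where it was at the start of the episode above 0.02 m).
It fails at once if the kidney dish is moved or lifted (more than 20 mm) (distance of kidney from where it was at the start of the episode above 0.02 m).
It fails at once if the plaster roll is moved or lifted (more than 20 mm) (distance of roll from where it was at the start of the episode above 0.02 m).
It also fails if it takes over 59 s, if anything falls off the work surface, if the arm or the gripper's body presses on something with over 40 N, if the wrist force passes 120 N, or if a joint passes its speed limit or range.

## Robot

A 7-joint arm with a two-finger parallel gripper is mounted at the origin on a cart in front of the work surface, level with it; the furniture and walls round the work are solid. World frame = base frame: x ahead of the robot, y to its left, z up, the work surface at z = 0. Lengths are in m, angles in rad, forces in N, time in s.
With the tool pointing down it reaches from about 0.4 to 0.9 m from the base axis. Payload 5.5 kg.
Tool frame: the origin (TCP) lies on the centre line of the jaws, within the pads' length; the fingertips stand 14 mm ahead of it and the grasp point (between the pads) lies 5 mm behind it; z points along the fingers, y is the line along which they close (so a half turn about z gives the same grasp; the last joint's range is limited). The gripper opens to 85 mm and grips with 20 to 120 N. Pads are 22 mm wide; open, the fingers measure 114 mm over their backs; the gripper's body (76 mm by 85 mm) begins 54 mm behind the grasp point. The pads swing forward as they close: fully open they stand 13 mm farther back than shut.
Start: joints at [1.437, 0.501, -0.427, 1.55, 0.221, 1.138, -0.21], TCP at [0.251, -0.599, 0.245] pointing down, gripper open.
Joint ranges: [-2.88, 2.88], [-0.31, 2.03], [-1.54, 1.56], [0.2, 2.42], [-1.41, 4.55], [0.19, 2.02], [-2.57, 2.57]. Speed limits (rad/s): [2.57, 2.57, 3.14, 3.14, 3.14, 3.14, 3.14].

## Interface

Orientations are given as a unit quaternion [w, x, y, z].
In Python, from cell import bot gives the robot as it stands.
- The arm moves only by the shell command python3 -m handwheel 'ROWS' [FORCE]. ROWS is a JSON object whose one key "targets" holds a list of rows, each an object of numbers: "claw": the opening, from -1 (shut) to 1 (fully open); "x", "y", "z": the shift along the tool's x, y, z in m; "twist": the turn about the tool's z in degrees. In form: {"targets": [{"claw": .., "x": .., "y": .., "z": .., "twist": ..}, ...]}. A call has 1 to 8 rows; each row shifts and turns the commanded pose from where the row before left it, along the tool's axes as they then stand; what a row does not reach is not made up. A row lasts 1/12 s, in which the tool goes at most 41.7 mm and 7.16 degrees, less where a joint would pass 70% of its speed; a pose out of reach is approached as far as the arm can. A call with a gripper value outside its range is refused whole. The fingers move at their own pace and stop on an object; FORCE is the grip in N (left out, the last holds). Time passes only in rows, so rows that do not move let the fingers close. It gives the time, the measured TCP pose, the force, the opening and the grip force at its end, in the units of the state.
- bot.sense(): the state, without advancing time (a new reading comes with each control period).
- bot.get_image(name): name is "scene" or "top" or "wrist"; returns (picture, depth): 480x640x3 uint8, red, green, blue; 480x640 float32, m along the optical axis (not along the pixel's ray), 0 where there is no reading.
- bot.get_calibration(name): a dict with "camera_matrix" (3x3 intrinsics, pixels), "rvec" (rotation vector, rad) and "tvec" (3), from world to camera coordinates, as OpenCV has them. Camera axes: x right, y down, z forward; pixel columns grow to the right and rows downward; lengths in m; the calibration is good to about 2 mm. A picture is of the moment at which its call begins: read the wrist's pose just before it. get_calibration takes no time and is no camera call; for the wrist camera it gives the pose at the moment of the call.
- bot.hand_in(): hands the job in; it is judged then, once.
The state is a dict: "time_s": time; "joint_pos": joint angles; "joint_vel": joint speeds; "tau": joint torques, N m; "tool_pos": TCP position; "tcp_rot": TCP orientation; "force": force on the tool from outside, world axes, zero at the start; "wrist_torque": the same for the moment, N m; "finger_gap": opening from 0.0 (shut) to 1.0 (fully open); "gripper_force": force on a finger pad.
Only numpy, scipy, OpenCV 4.12 (cv2) and the standard library are available. Lean on these libraries where they do the work, as an engineer would, in place of code of your own. Each camera call takes 0.05 s, during which the arm holds its last target. There are 200 camera calls.

## Working session

There is one attempt and no reset: what is moved stays moved. The work goes in short steps, Python scripts to look and compute and a shell command to move; the robot and the scene stay as the last step left them, time stands still between calls to the robot, and variables do not carry over. Pictures are saved under pics/ and viewed, at most 10 in all, crops included, and the job is handed in when it is done.

```bash
mkdir -p pics; ls; cat > h.py <<'E'
import numpy as np, cv2
from cell import bot
def cal(n):
    c=bot.get_calibration(n); return np.array(c["camera_matrix"]),cv2.Rodrigues(np.array(c["rvec"]))[0],np.array(c["tvec"]).ravel()
def world(c,u,v,d):
    K,R,t=c; p=np.linalg.inv(K)@np.array([u,v,1.])*d
    return R.T@(p-t)
def onz(c,u,v,z):
    K,R,t=c; r=R.T@np.linalg.inv(K)@np.array([u,v,1.]); o=-R.T@t
    return o+r*(z-o[2])/r[2]
def proj(c,p):
    K,R,t=c; q=K@(R@np.array(p)+t); return q[:2]/q[2]
def snap(n,f):
    c=cal(n); im,d=bot.get_image(n); cv2.imwrite(f"pics/{f}.png",im[:,:,::-1]); np.savez(f"pics/{f}.npz",d=d,K=c[0],R=c[1],t=c[2],im=im); return c,im,d
def load(f):
    z=np.load(f"pics/{f}.npz"); return (z['K'],z['R'],z['t']),z['im'],z['d']
E
python3 - <<'E'
from h import *
for n in("top","scene"):
    c,im,d=snap(n,n+"0"); print(n,-c[1].T@c[2])
s=bot.sense();print(s["tool_pos"],s["tcp_rot"],s["time_s"])
from scipy.spatial.transform import Rotation as R
w=s["tcp_rot"];print(R.from_quat([w[1],w[2],w[3],w[0]]).as_matrix().round(3))
E
```

```text
pics
top [0.46991955 0.23648455 1.00367641]
scene [0.04138451 0.69847335 0.79758255]
[ 0.2509598  -0.59894739  0.24435506] [-8.72827027e-04  9.80370738e-01  1.97160941e-01 -1.29348526e-04] 0.1
[[ 0.922  0.387 -0.001]
 [ 0.387 -0.922  0.002]
 [ 0.    -0.002 -1.   ]]
```

View pics/top0.png

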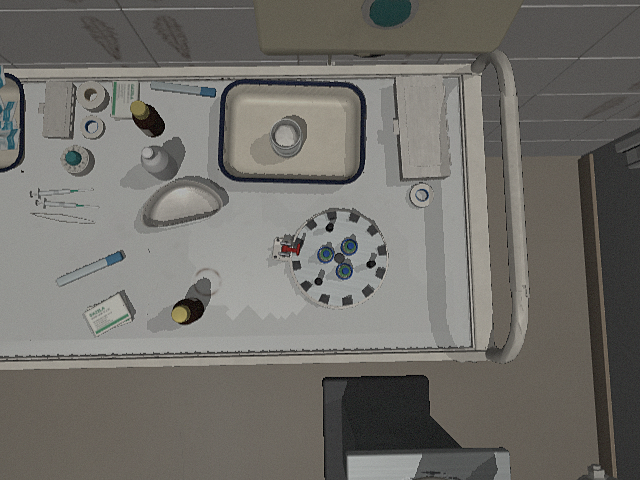

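View pics/scene0.png

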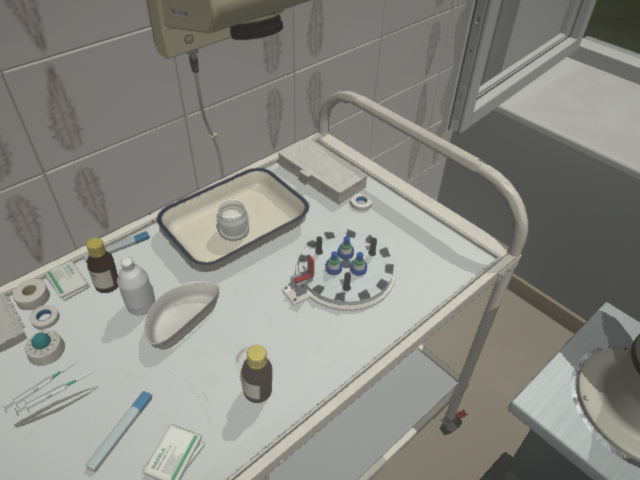

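The top view has image right = −y and up = +x. The carousel is at about (340,258), with the red pawl at (288,248) on its +y side. The amber bottle is at (187,311). The kidney dish and the roll are well clear of the carousel.

```bash
python3 - <<'E'
from h import *
c,im,d=load("top0")
cr=im[200:315,265:400]; cv2.imwrite("pics/crop1.png",cv2.resize(cr,None,fx=5,fy=5,interpolation=cv2.INTER_CUBIC)[:,:,::-1])
# wheel: red pixels, blue caps, by depth
hsv=cv2.cvtColor(im,cv2.COLOR_RGB2HSV)
sub=np.zeros(im.shape[:2],bool); sub[200:315,265:400]=1
red=((hsv[...,0]<8)|(hsv[...,0]>172))&(hsv[...,1]>140)&sub
ys,xs=np.nonzero(red); P=np.array([world(c,x,y,d[y,x]) for x,y in zip(xs,ys)])
print("red",P.mean(0),P.min(0),P.max(0))
i=np.argsort(P[:,2])[-8:];print(P[i].round(4))
# height-based points
v,u=np.nonzero(sub&(d>0)); Q=np.array([world(c,x,y,d[y,x]) for x,y in zip(u,v)])
for lo,hi in((.05,.075),):
    m=((Q[:,2]>lo)&(Q[:,2]<hi)); mask=np.zeros(im.shape[:2],np.uint8); mask[v[m],u[m]]=1
    n,l,st,ce=cv2.connectedComponentsWithStats(mask)
    for k in range(1,n):
        s=l[v,u]==k; print(st[k][4],ce[k].round(1),Q[s].mean(0).round(4))
m=(Q[:,2]>.015)&(Q[:,2]<.035); A=Q[m]; 
r=A[:,:2].mean(0)
mask=np.zeros(im.shape[:2],np.uint8); mask[v[m],u[m]]=1
hull=cv2.minEnclosingCircle(A[:,:2].astype(np.float32)); print("mean",r,"circ",hull)
E
```

```text
red [0.54659203 0.25697309 0.06180566] [0.46991955 0.11068933 0.00667194] [0.58942015 0.27819493 1.00367641]
[[0.5462 0.2485 0.086 ]
 [0.5369 0.2486 0.0863]
 [0.5388 0.2486 0.0864]
 [0.5388 0.2504 0.0868]
 [0.5516 0.2447 0.0869]
 [0.5516 0.2465 0.0874]
 [0.5478 0.2466 0.0881]
 [0.4699 0.2365 1.0037]]
35 [329.8 226. ] [0.5894 0.1858 0.0602]
1 [349. 241.] [0.561  0.1491 0.0513]
46 [349.6 245.8] [0.5506 0.1492 0.0629]
43 [325.9 253.1] [0.5375 0.1945 0.0637]
1 [354. 249.] [0.5455 0.1399 0.0511]
1 [299. 251.] [0.5429 0.2451 0.0557]
1 [350. 251.] [0.5418 0.1475 0.0502]
3 [297.7 254.7] [0.5355 0.2477 0.0623]
1 [329. 258.] [0.529  0.1881 0.05  ]
34 [372.  263.5] [0.5167 0.1073 0.0598]
53 [344.9 271. ] [0.5033 0.1592 0.0621]
1 [346. 266.] [0.5132 0.1559 0.05  ]
31 [318.4 281.1] [0.4853 0.2094 0.0609]
mean [0.52965252 0.1671415 ] circ ((0.5319613218307495, 0.17940686643123627), 0.10586544126272202)
```

View pics/crop1.png

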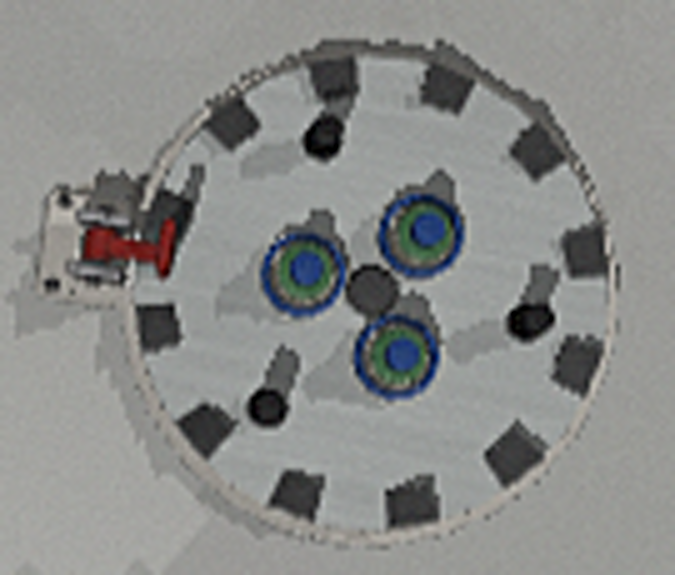

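The crop shows the posts at (323,137), (530,320) and (267,407), the red tab at (167,247) and the tongue bolts at (65,199) and (52,285). The three posts give the axis at (0.5305, 0.1675) with a radius of 61.7 mm, against 62 mm stated. Next I check the pawl direction and the rail height along the path.

```bash
python3 - <<'E'
from h import *
c,im,d=load("top0")
C=np.array([.5305,.1675]); px=lambda x,y:(265+x/5,200+y/5)
for n,p,z in(("tab",(167,247),.086),("bolts",(58.5,242),.008),("cheeks",(103,243),.042),("redbar",(108,246),.045),("spindle",(372,290),.022)):
    w=onz(c,*px(*p),z)[:2]-C; print(n,w.round(4),np.hypot(*w).round(4),np.degrees(np.arctan2(w[1],w[0])).round(2))
for p in((323,137),(530,320),(267,407)):
    w=onz(c,*px(*p),.062)[:2]-C; print(w.round(4),np.hypot(*w).round(4),np.degrees(np.arctan2(w[1],w[0])).round(2))
v,u=np.mgrid[0:480:4,400:560:4]; Q=np.array([world(c,x,y,d[y,x]) for x,y in zip(u.ravel(),v.ravel()) if d[y,x]>0])
m=(Q[:,2]>.05);print(Q[m].min(0),Q[m].max(0)); 
m&=Q[:,0]<.6; print(Q[m].min(0),Q[m].max(0))
E
```

```text
tab [0.0131 0.0784] 0.0795 80.54
bolts [0.022  0.1225] 0.1245 79.81
cheeks [0.0185 0.1035] 0.1052 79.85
redbar [0.0171 0.1015] 0.1029 80.44
spindle [-0.     -0.0014] 0.0014 -91.93
[0.056  0.0188] 0.0591 18.61
[-0.0148 -0.058 ] 0.0598 -104.33
[-0.0459  0.042 ] 0.0622 137.55
[ 0.33244253 -0.2690726   0.05014142] [0.95500093 0.14323544 0.56632011]
[ 0.33244253 -0.14598404  0.05667527] [ 0.59701807 -0.11542736  0.16748308]
```

The pawl direction is about 80°. The rail top is at z 0.167, and the tips at 0.23 clear it. I now close the claw, turn it so that −y points along the pawl direction, and travel across.

```bash
python3 -m handwheel '{"targets":[{"claw":-1,"x":0,"y":0,"z":0,"twist":6.56},{"claw":-1,"x":0,"y":0,"z":0,"twist":6.56},{"claw":-1,"x":0,"y":0,"z":0,"twist":6.56},{"claw":-1,"x":0,"y":0,"z":0,"twist":6.56},{"claw":-1,"x":0,"y":0,"z":0,"twist":6.56},{"claw":-1,"x":0.0059,"y":-0.0356,"z":0,"twist":0},{"claw":-1,"x":0.0059,"y":-0.0356,"z":0,"twist":0},{"claw":-1,"x":0.0059,"y":-0.0356,"z":0,"twist":0}]}' 40
python3 -m handwheel '{"targets":[{"claw":-1,"x":0.0059,"y":-0.0356,"z":0,"twist":0},{"claw":-1,"x":0.0059,"y":-0.0356,"z":0,"twist":0},{"claw":-1,"x":0.0059,"y":-0.0356,"z":0,"twist":0},{"claw":-1,"x":0.0059,"y":-0.0356,"z":0,"twist":0},{"claw":-1,"x":0.0059,"y":-0.0356,"z":0,"twist":0},{"claw":-1,"x":0.0059,"y":-0.0356,"z":0,"twist":0},{"claw":-1,"x":0.0059,"y":-0.0356,"z":0,"twist":0},{"claw":-1,"x":0.0059,"y":-0.0356,"z":0,"twist":0}]}'
python3 -m handwheel '{"targets":[{"claw":-1,"x":0.0059,"y":-0.0356,"z":0,"twist":0},{"claw":-1,"x":0.0059,"y":-0.0356,"z":0,"twist":0},{"claw":-1,"x":0.0059,"y":-0.0356,"z":0,"twist":0},{"claw":-1,"x":0.0059,"y":-0.0356,"z":0,"twist":0},{"claw":-1,"x":0.0059,"y":-0.0356,"z":0,"twist":0},{"claw":-1,"x":0.0059,"y":-0.0356,"z":0,"twist":0},{"claw":-1,"x":0.0059,"y":-0.0356,"z":0,"twist":0},{"claw":-1,"x":0.0059,"y":-0.0356,"z":0,"twist":0}]}'
cat >> h.py <<'E'
from scipy.spatial.transform import Rotation
def goto(p):
    s=bot.sense(); w=s["tcp_rot"]; R=Rotation.from_quat([w[1],w[2],w[3],w[0]]).as_matrix()
    print("pos",np.round(s["tool_pos"],4),"yawx",np.degrees(np.arctan2(R[1,0],R[0,0])).round(2),"F",np.round(s["force"],1),"gap",s["finger_gap"],"t",s["time_s"])
    print("shift",(R.T@(np.array(p)-s["tool_pos"])).round(4))
E
python3 -c "
from h import *
goto([.5392,.2167,.15])"
```

```text
time_s: 0.77
tool_pos: [0.2872, -0.496, 0.2444]
tcp_rot: [-0.001, 0.996, -0.088, -0.0]
force: [0.8, -0.2, 0.7]
finger_gap: -0.001
gripper_force: 0.0
time_s: 1.43
tool_pos: [0.3835, -0.2234, 0.2452]
tcp_rot: [0.0, 0.996, -0.088, -0.0]
force: [0.5, -0.2, 1.3]
finger_gap: 0.001
gripper_force: 0.0
time_s: 2.1
tool_pos: [0.4798, 0.0484, 0.2452]
tcp_rot: [0.0, 0.996, -0.088, -0.0]
force: [0.6, -0.8, 0.9]
finger_gap: -0.0
gripper_force: 0.0
pos [0.4798 0.0484 0.2452] yawx -10.08 F [ 0.6 -0.8  0.9] gap -0.00023082081974667615 t 2.1
shift [ 0.029  -0.1761  0.0951]
```

Next I go to the point above the inside of the tab, stop at z 0.15, then lower to z 0.090.

```bash
python3 -m handwheel '{"targets":[{"claw":-1,"x":0.0058,"y":-0.0352,"z":0,"twist":0},{"claw":-1,"x":0.0058,"y":-0.0352,"z":0,"twist":0},{"claw":-1,"x":0.0058,"y":-0.0352,"z":0,"twist":0},{"claw":-1,"x":0.0058,"y":-0.0352,"z":0,"twist":0},{"claw":-1,"x":0.0058,"y":-0.0352,"z":0,"twist":0},{"claw":-1,"x":0,"y":0,"z":0.035,"twist":0},{"claw":-1,"x":0,"y":0,"z":0.035,"twist":0},{"claw":-1,"x":0,"y":0,"z":0.025,"twist":0}]}'
python3 -m handwheel '{"targets":[{"claw":-1,"x":0,"y":0,"z":0.02,"twist":0},{"claw":-1,"x":0,"y":0,"z":0.02,"twist":0},{"claw":-1,"x":0,"y":0,"z":0.02,"twist":0},{"claw":-1,"x":0,"y":0,"z":0,"twist":0},{"claw":-1,"x":0,"y":0,"z":0,"twist":0}]}'
python3 - <<'E'
from h import *
goto([.5305+.1736*.11,.1675+.9848*.11,.09])
a=snap("top","t1")[1][200:315,265:400]; b=snap("scene","s1")[1][210:320,260:420]
b=cv2.resize(b,(800,550),interpolation=cv2.INTER_CUBIC); cv2.imwrite("pics/c2.png",b[:,:,::-1])
E
```

```text
time_s: 2.77
tool_pos: [0.5378, 0.2155, 0.1474]
tcp_rot: [0.0, 0.996, -0.087, -0.001]
force: [-0.8, -1.4, -0.4]
finger_gap: -0.001
gripper_force: 0.0
time_s: 3.18
tool_pos: [0.538, 0.2148, 0.0893]
tcp_rot: [0.001, 0.996, -0.088, -0.001]
force: [-0.6, 0.4, 0.4]
finger_gap: -0.0
gripper_force: 0.0
pos [0.538  0.2148 0.0893] yawx -10.05 F [-0.6  0.4  0.4] gap -0.00017851341518556867 t 3.1833
shift [ 0.0007 -0.0621 -0.0008]
```

View pics/c2.png

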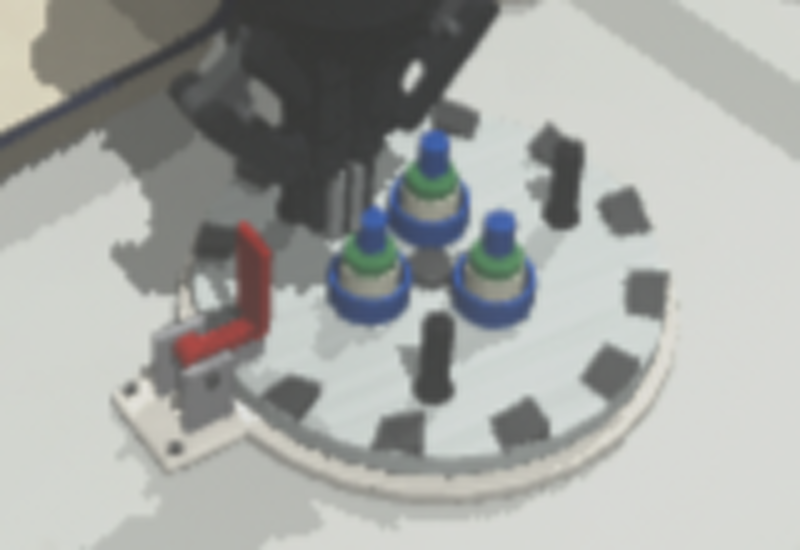

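```bash
python3 - <<'E'
from h import *
c,im,d=load("s1")
s=bot.sense(); p=np.array(s["tool_pos"]); p[2]-=.014
f=lambda p:((proj(c,p)-[260,210])*5).round(0)
e=np.array([.1736,.9848,0]);t=np.array([-.9848,.1736,0])
print("tip",f(p)," outer",f(p+.0145*e+.011*t),f(p+.0145*e-.011*t),"inner",f(p-.0145*e+.011*t),f(p-.0145*e-.011*t))
C=np.array([.5305,.1675,0]);
for r,z in((.079,.086),):
  for k in(-.01,.01): print("tab",f(C+e*r+k*t+[0,0,z]))
# depth points near tip
v,u=np.mgrid[240:262,312:340]
Q=np.array([world(c,x,y,d[y,x]) for x,y in zip(u.ravel(),v.ravel())]); m=(Q[:,2]>.07)&(Q[:,2]<.12)
q=Q[m]-C; print(m.sum(), "r",np.percentile(q@e,[0,10,50,90,100]).round(4),"t",np.percentile(q@t,[0,10,50,90,100]).round(4),"z",q[:,2].min())
E
```

```text
tip [325. 219.]  outer [308. 252.] [277. 215.] inner [374. 223.] [342. 187.]
tab [244. 217.]
tab [273. 251.]
217 r [0.0345 0.0418 0.054  0.062  0.0837] t [-0.007   0.0021  0.008   0.0116  0.0134] z 0.07571666430807818
```

The geometry agrees: the finger face is at r≈63 mm and the tab at r 79 mm, where it was expected. Now I push the tab outward.

```bash
python3 -m handwheel '{"targets":[{"claw":-1,"x":0,"y":-0.006,"z":0,"twist":0},{"claw":-1,"x":0,"y":-0.006,"z":0,"twist":0},{"claw":-1,"x":0,"y":-0.006,"z":0,"twist":0},{"claw":-1,"x":0,"y":-0.005,"z":0,"twist":0},{"claw":-1,"x":0,"y":-0.005,"z":0,"twist":0},{"claw":-1,"x":0,"y":-0.005,"z":0,"twist":0},{"claw":-1,"x":0,"y":-0.005,"z":0,"twist":0},{"claw":-1,"x":0,"y":-0.005,"z":0,"twist":0}]}'
python3 -m handwheel '{"targets":[{"claw":-1,"x":0,"y":-0.004,"z":0,"twist":0},{"claw":-1,"x":0,"y":-0.004,"z":0,"twist":0},{"claw":-1,"x":0,"y":-0.004,"z":0,"twist":0},{"claw":-1,"x":0,"y":-0.003,"z":0,"twist":0},{"claw":-1,"x":0,"y":0,"z":0,"twist":0},{"claw":-1,"x":0,"y":0,"z":0,"twist":0},{"claw":-1,"x":0,"y":0,"z":0,"twist":0}]}'
python3 - <<'E'
from h import *
goto([.5,.1,.2])
b=snap("scene","s2")[1][210:320,260:420]
b=cv2.resize(b,(800,550),interpolation=cv2.INTER_CUBIC); cv2.imwrite("pics/c3.png",b[:,:,::-1])
E
```

```text
time_s: 3.95
tool_pos: [0.5466, 0.2581, 0.0903]
tcp_rot: [0.0, 0.996, -0.088, -0.0]
force: [-0.7, -0.6, 0.5]
finger_gap: -0.0
gripper_force: 0.3
time_s: 4.53
tool_pos: [0.5492, 0.272, 0.0902]
tcp_rot: [0.0, 0.996, -0.088, -0.0]
force: [0.1, 0.7, 0.5]
finger_gap: 0.003
gripper_force: 0.0
pos [0.5492 0.272  0.0902] yawx -10.07 F [0.1 0.7 0.5] gap 0.0025288209334383247 t 4.5333
shift [-0.0184  0.178  -0.1097]
```

View pics/c3.png

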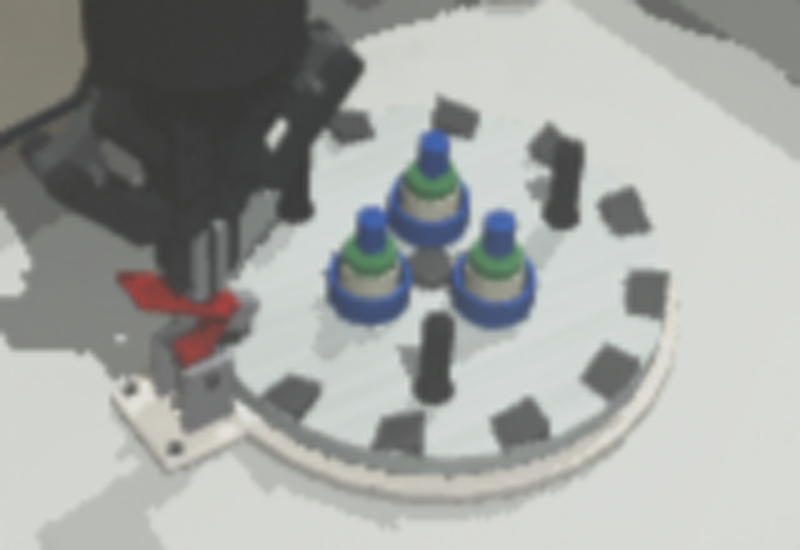

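The pawl is at about 1 rad: the tab end is at (125,280) and still leans on the finger at (200,290). I push further.

```bash
python3 -m handwheel '{"targets":[{"claw":-1,"x":0,"y":-0.005,"z":0,"twist":0},{"claw":-1,"x":0,"y":-0.005,"z":0,"twist":0},{"claw":-1,"x":0,"y":-0.005,"z":0,"twist":0},{"claw":-1,"x":0,"y":-0.004,"z":0,"twist":0},{"claw":-1,"x":0,"y":0,"z":0,"twist":0},{"claw":-1,"x":0,"y":0,"z":0,"twist":0},{"claw":-1,"x":0,"y":0,"z":-0.03,"twist":0},{"claw":-1,"x":0,"y":0,"z":-0.03,"twist":0}]}'
python3 - <<'E'
from h import *
goto([.5107-.011-.015,.1073,.15])
b=snap("scene","s3")[1][210:320,260:420]
b=cv2.resize(b,(800,550),interpolation=cv2.INTER_CUBIC); cv2.imwrite("pics/c4.png",b[:,:,::-1])
E
```

```text
time_s: 5.25
tool_pos: [0.5508, 0.2897, 0.1487]
tcp_rot: [0.002, 0.996, -0.088, -0.002]
force: [0.1, 0.4, 0.2]
finger_gap: 0.002
gripper_force: 0.0
pos [0.5508 0.2897 0.1487] yawx -10.06 F [0.1 0.4 0.2] gap 0.0015325921847411978 t 5.25
shift [-0.0332  0.1911 -0.0005]
```

View pics/c4.png

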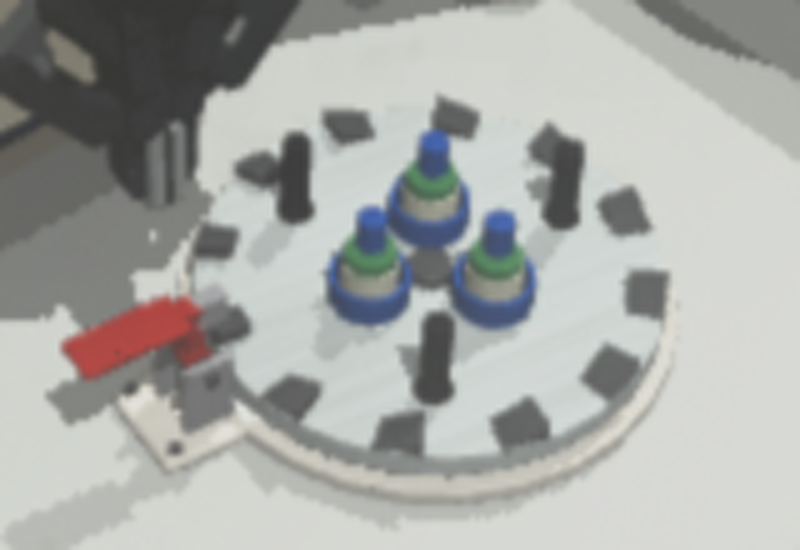

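The pawl lies tipped over, with its tab level at (130,335), and the wheel has not moved. I now move behind post1, at (567,180), and turn the tool square to x.

```bash
python3 -m handwheel '{"targets":[{"claw":-1,"x":-0.0055,"y":0.0319,"z":0,"twist":0},{"claw":-1,"x":-0.0055,"y":0.0319,"z":0,"twist":0},{"claw":-1,"x":-0.0055,"y":0.0319,"z":0,"twist":0},{"claw":-1,"x":-0.0055,"y":0.0319,"z":0,"twist":0},{"claw":-1,"x":-0.0055,"y":0.0319,"z":0,"twist":0},{"claw":-1,"x":-0.0055,"y":0.0319,"z":0,"twist":0},{"claw":-1,"x":0,"y":0,"z":0,"twist":-5},{"claw":-1,"x":0,"y":0,"z":0,"twist":-5}]}'
python3 -c "
from h import *
goto([.4847,.1073,.056])"
```

```text
time_s: 5.97
tool_pos: [0.4861, 0.1051, 0.1503]
tcp_rot: [0.001, 1.0, -0.001, -0.0]
force: [0.5, 0.3, -0.4]
finger_gap: -0.003
gripper_force: 0.0
pos [0.4861 0.1051 0.1503] yawx -0.1 F [ 0.5  0.3 -0.4] gap -0.0031584464072928796 t 5.9667
shift [-0.0014 -0.0024  0.0943]
```

```bash
python3 -m handwheel '{"targets":[{"claw":-1,"x":0,"y":-0.002,"z":0.024,"twist":0},{"claw":-1,"x":0,"y":0,"z":0.024,"twist":0},{"claw":-1,"x":0,"y":0,"z":0.023,"twist":0},{"claw":-1,"x":0,"y":0,"z":0.023,"twist":0},{"claw":-1,"x":0.004,"y":0,"z":0,"twist":0},{"claw":-1,"x":0.004,"y":0,"z":0,"twist":0},{"claw":-1,"x":0.004,"y":0,"z":0,"twist":0},{"claw":-1,"x":0.003,"y":0,"z":0,"twist":0}]}'
python3 -m handwheel '{"targets":[{"claw":-1,"x":0.003,"y":0,"z":0,"twist":0},{"claw":-1,"x":0.003,"y":0,"z":0,"twist":0},{"claw":-1,"x":0.003,"y":0,"z":0,"twist":0},{"claw":-1,"x":0.003,"y":0,"z":0,"twist":0},{"claw":-1,"x":0.003,"y":0,"z":0,"twist":0},{"claw":-1,"x":0.003,"y":0,"z":0,"twist":0},{"claw":-1,"x":0.002,"y":0,"z":0,"twist":0},{"claw":-1,"x":0,"y":0,"z":0,"twist":0}]}'
cat >> h.py <<'E'
def ang(f):
    c,im,d=snap("scene",f); _,i0,d0=load("s3")
    C=np.array([.5305,.1675])
    out=[]
    for dd,ii,lab in((d0,i0,"before"),(d,im,"now")):
        v,u=np.mgrid[210:320,290:400]; v=v.ravel();u=u.ravel()
        Q=np.array([world(c,x,y,dd[y,x]) for x,y in zip(u,v)]); col=ii[v,u].max(1)
        q=Q[:,:2]-C; r=np.hypot(*q.T); m=(Q[:,2]>.040)&(Q[:,2]<.064)&(r>.048)&(r<.073)&(col<80)
        a=np.degrees(np.arctan2(q[:,1],q[:,0]))
        for lo,hi in((-140,-40),(-20,70),(110,179)):
            k=m&(a>lo)&(a<hi); print(lab,(lo,hi),k.sum(),np.median(a[k]).round(1) if k.any() else None)
    return im
E
python3 - <<'E'
from h import *
goto([.5285,.1073,.056])
b=ang("s4")[210:320,260:420]
b=cv2.resize(b,(800,550),interpolation=cv2.INTER_CUBIC); cv2.imwrite("pics/c5.png",b[:,:,::-1])
E
```

```text
time_s: 6.63
tool_pos: [0.5029, 0.1103, 0.0576]
tcp_rot: [-0.0, 1.0, -0.001, 0.001]
force: [-2.7, -1.3, 1.1]
finger_gap: 0.003
gripper_force: 1.5
time_s: 7.3
tool_pos: [0.5226, 0.1105, 0.0564]
tcp_rot: [-0.0, 1.0, -0.001, 0.001]
force: [-0.2, 0.9, -0.0]
finger_gap: -0.001
gripper_force: 0.1
pos [0.5226 0.1105 0.0564] yawx -0.07 F [-0.2  0.9 -0. ] gap -0.0006079855444899013 t 7.3
shift [0.0059 0.0032 0.0004]
before (-140, -40) 42 -104.5
before (-20, 70) 44 20.1
before (110, 179) 40 136.7
now (-140, -40) 11 -106.0
now (-20, 70) 41 39.9
now (110, 179) 49 155.2
```

View pics/c5.png

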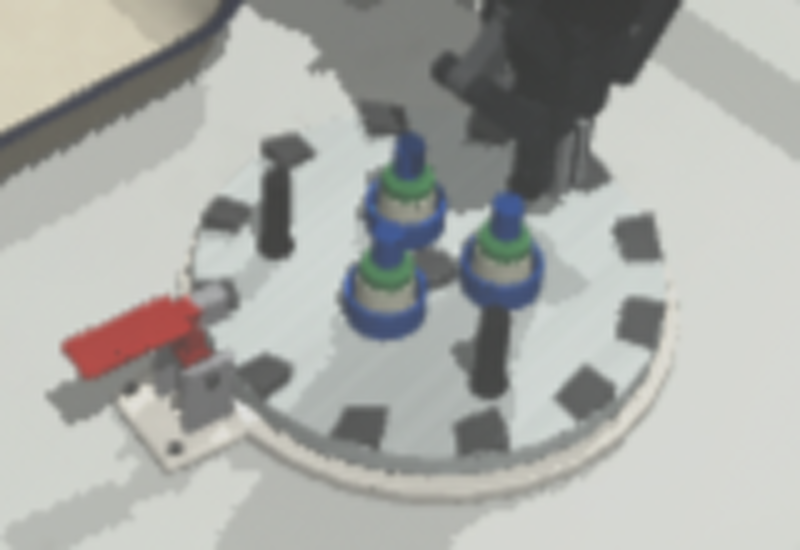

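The wheel has turned about 19–21° so far; the posts are now at (275,210), (490,350) and behind the finger, and the vials are standing. I push about 6.5 mm more.

```bash
python3 -m handwheel '{"targets":[{"claw":-1,"x":0.0022,"y":0,"z":0,"twist":0},{"claw":-1,"x":0.0022,"y":0,"z":0,"twist":0},{"claw":-1,"x":0.0021,"y":0,"z":0,"twist":0},{"claw":-1,"x":0,"y":0,"z":0,"twist":0},{"claw":-1,"x":0,"y":0,"z":0,"twist":0}]}'
python3 - <<'E'
from h import *
goto([.5285,.1073,.056])
ang("s5")
E
```

```text
time_s: 7.77
tool_pos: [0.5287, 0.1105, 0.0564]
tcp_rot: [-0.0, 1.0, -0.0, 0.0]
force: [-0.4, -0.4, -0.3]
finger_gap: 0.002
gripper_force: 0.2
pos [0.5287 0.1105 0.0564] yawx -0.05 F [-0.4 -0.4 -0.3] gap 0.0015361351158549002 t 7.7667
shift [-0.0002  0.0032  0.0004]
before (-140, -40) 42 -104.5
before (-20, 70) 44 20.1
before (110, 179) 40 136.7
now (-140, -40) 5 -99.7
now (-20, 70) 42 45.3
now (110, 179) 47 160.5
```

The turn is about 25°, which puts the reading at about 0.37–0.42. I back off, rise, and check from the top camera.

```bash
python3 -m handwheel '{"targets":[{"claw":-1,"x":-0.008,"y":0,"z":0,"twist":0},{"claw":-1,"x":-0.008,"y":0,"z":0,"twist":0},{"claw":-1,"x":0,"y":0,"z":-0.035,"twist":0},{"claw":-1,"x":0,"y":0,"z":-0.035,"twist":0},{"claw":-1,"x":0,"y":0,"z":-0.035,"twist":0},{"claw":-1,"x":-0.035,"y":0.035,"z":0,"twist":0},{"claw":-1,"x":-0.035,"y":0.035,"z":0,"twist":0},{"claw":-1,"x":-0.02,"y":0.035,"z":0,"twist":0}]}'
python3 - <<'E'
from h import *
c,im,d=snap("top","t6")
C=np.array([.5305,.1675])
for f in("top0","t6"):
    c,im,d=load(f)
    v,u=np.mgrid[200:315,290:400]; v=v.ravel();u=u.ravel()
    Q=np.array([world(c,x,y,d[y,x]) for x,y in zip(u,v)]); q=Q[:,:2]-C; r=np.hypot(*q.T)
    m=(Q[:,2]>.05)&(Q[:,2]<.068)&(r>.05)&(r<.072); a=np.degrees(np.arctan2(q[:,1],q[:,0]))
    for lo,hi in((-140,-40),(-20,70),(110,179)):
        k=m&(a>lo)&(a<hi); print(f,k.sum(),a[k].mean().round(1) if k.any() else None)
a=cv2.resize(im[200:315,265:400],None,fx=5,fy=5,interpolation=cv2.INTER_CUBIC); cv2.imwrite("pics/c6.png",a[:,:,::-1])
goto([.5305+.1736*.190,.1675+.9848*.190,.15])
E
```

```text
time_s: 8.48
tool_pos: [0.4302, 0.0167, 0.1615]
tcp_rot: [0.0, 1.0, 0.001, -0.0]
force: [0.1, -1.7, 0.4]
finger_gap: -0.003
gripper_force: 0.0
top0 34 -102.9
top0 35 17.2
top0 31 137.2
t6 35 -77.3
t6 33 43.0
t6 33 162.8
pos [0.4253 0.0079 0.1601] yawx -0.36 F [-6.  -6.5 -1.4] gap -0.0002272992508746778 t 8.5333
shift [ 0.1361 -0.3477  0.0069]
```

View pics/c6.png

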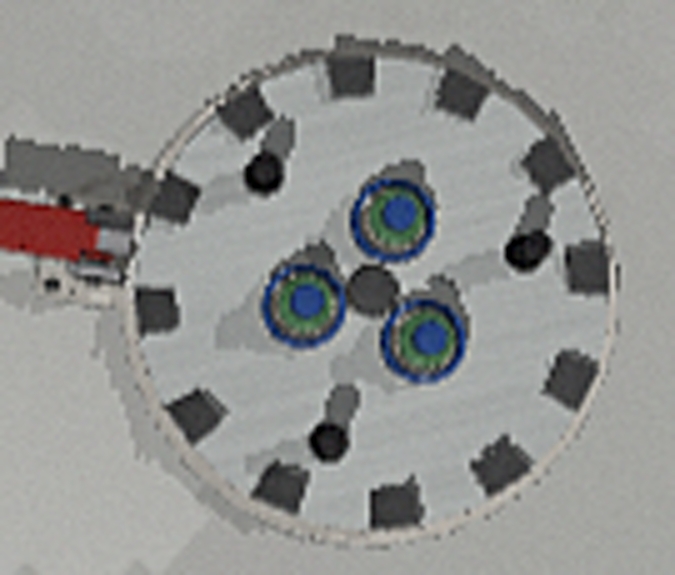

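The wheel turned 25.6°, so the reading is about 0.40. The gap between the teeth at (172,197) and (157,310) faces the pawl, and the vials are standing. I now go round to the outside of the pawl.

```bash
python3 -m handwheel '{"targets":[{"claw":-1,"x":0.0136,"y":-0.0348,"z":0,"twist":0},{"claw":-1,"x":0.0136,"y":-0.0348,"z":0,"twist":0},{"claw":-1,"x":0.0136,"y":-0.0348,"z":0,"twist":0},{"claw":-1,"x":0.0136,"y":-0.0348,"z":0,"twist":0},{"claw":-1,"x":0.0136,"y":-0.0348,"z":0,"twist":0},{"claw":-1,"x":0.0136,"y":-0.0348,"z":0,"twist":0},{"claw":-1,"x":0.0136,"y":-0.0348,"z":0,"twist":0},{"claw":-1,"x":0.0136,"y":-0.0348,"z":0,"twist":0}]}'
python3 -m handwheel '{"targets":[{"claw":-1,"x":0.0136,"y":-0.0348,"z":0,"twist":0},{"claw":-1,"x":0.0136,"y":-0.0348,"z":0,"twist":0},{"claw":-1,"x":0,"y":0,"z":0,"twist":5},{"claw":-1,"x":0,"y":0,"z":0,"twist":5},{"claw":-1,"x":0,"y":0,"z":0,"twist":0}]}'
python3 - <<'E'
from h import *
goto([.5305+.1736*.190,.1675+.9848*.190,.063])
c,im,d=load("t6")
hsv=cv2.cvtColor(im,cv2.COLOR_RGB2HSV)
red=((hsv[...,0]<8)|(hsv[...,0]>172))&(hsv[...,1]>140); red[:200]=0;red[315:]=0;red[:,:240]=0;red[:,310:]=0
y,x=np.nonzero(red&(d>0)); P=np.array([world(c,a,b,d[b,a]) for a,b in zip(x,y)])
q=P-[.5305,.1675,0]; e=np.array([.1736,.9848,0]);t=np.array([-.9848,.1736,0])
print(len(P),"r",np.percentile(q@e,[0,5,95,100]).round(4),"t",np.percentile(q@t,[2,50,98]).round(4),"z",np.percentile(q[:,2],[5,50,95]).round(4))
E
```

```text
time_s: 9.2
tool_pos: [0.5421, 0.2961, 0.161]
tcp_rot: [0.0, 1.0, -0.001, -0.0]
force: [0.4, -0.2, -0.9]
finger_gap: -0.001
gripper_force: 0.0
time_s: 9.62
tool_pos: [0.5688, 0.3646, 0.1605]
tcp_rot: [0.001, 0.996, -0.089, -0.0]
force: [0.5, 0.1, 0.5]
finger_gap: 0.003
gripper_force: 0.0
pos [0.5688 0.3646 0.1605] yawx -10.19 F [0.5 0.1 0.5] gap 0.0027229978613632147 t 9.6167
shift [-0.0035  0.0107  0.0975]
250 r [0.1038 0.1104 0.1549 0.1581] t [-0.0098 -0.0007  0.0077] z [0.0601 0.0635 0.0658]
```

The tipped tab ends at r≈158 mm and z 63 mm, as stated. I lower outside it, then push inward.

```bash
python3 -m handwheel '{"targets":[{"claw":-1,"x":-0.0035,"y":0,"z":0.025,"twist":0},{"claw":-1,"x":0,"y":0,"z":0.025,"twist":0},{"claw":-1,"x":0,"y":0,"z":0.025,"twist":0},{"claw":-1,"x":0,"y":0,"z":0.0225,"twist":0},{"claw":-1,"x":0,"y":0.008,"z":0,"twist":0},{"claw":-1,"x":0,"y":0.008,"z":0,"twist":0},{"claw":-1,"x":0,"y":0.006,"z":0,"twist":0},{"claw":-1,"x":0,"y":0.005,"z":0,"twist":0}]}'
python3 -m handwheel '{"targets":[{"claw":-1,"x":0,"y":0.005,"z":0,"twist":0},{"claw":-1,"x":0,"y":0.005,"z":0,"twist":0},{"claw":-1,"x":0,"y":0.005,"z":0,"twist":0},{"claw":-1,"x":0,"y":0.005,"z":0,"twist":0},{"claw":-1,"x":0,"y":0.005,"z":0,"twist":0},{"claw":-1,"x":0,"y":0.004,"z":0,"twist":0},{"claw":-1,"x":0,"y":0,"z":0,"twist":0},{"claw":-1,"x":0,"y":0,"z":0,"twist":0}]}'
python3 - <<'E'
from h import *
goto([.5305+.1736*.200,.1675+.9848*.200,.063])
b=snap("scene","s7")[1][210:320,260:420]
b=cv2.resize(b,(800,550),interpolation=cv2.INTER_CUBIC); cv2.imwrite("pics/c7.png",b[:,:,::-1])
E
```

```text
time_s: 10.28
tool_pos: [0.5626, 0.3372, 0.0657]
tcp_rot: [-0.0, 0.996, -0.088, 0.001]
force: [-0.9, -0.1, 0.4]
finger_gap: 0.003
gripper_force: 0.0
time_s: 10.95
tool_pos: [0.5566, 0.3101, 0.0647]
tcp_rot: [-0.001, 0.996, -0.088, 0.001]
force: [0.3, 1.9, 4.2]
finger_gap: 0.003
gripper_force: 2.6
pos [0.5566 0.3101 0.0647] yawx -10.06 F [0.3 1.9 4.2] gap 0.0034695717058581444 t 10.95
shift [-0.001  -0.055   0.0017]
```

View pics/c7.png

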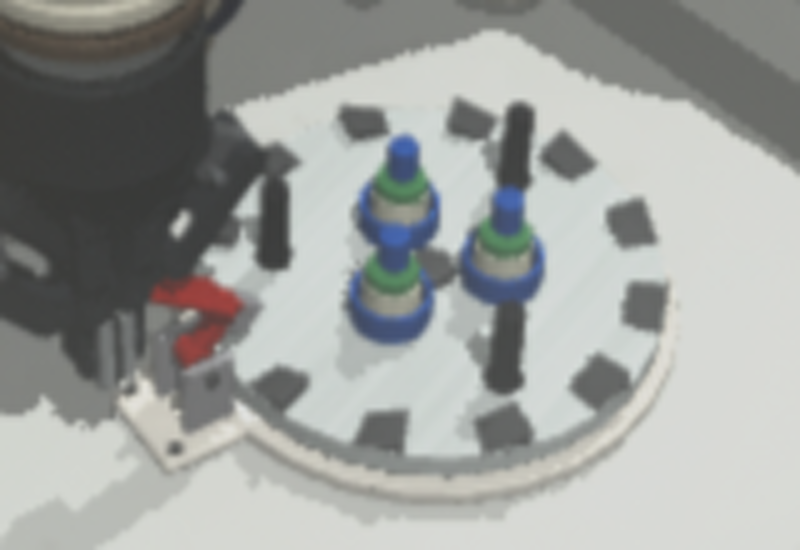

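The pawl is held at about 1 rad, but the tool reads Fz 4 N upward. The tab end at (160,285) is probably under the widening part of the finger. I raise the tip along the tab and then push on.

```bash
python3 -m handwheel '{"targets":[{"claw":-1,"x":0,"y":0,"z":-0.006,"twist":0},{"claw":-1,"x":0,"y":0,"z":-0.006,"twist":0},{"claw":-1,"x":0,"y":0,"z":-0.005,"twist":0},{"claw":-1,"x":0,"y":0,"z":0,"twist":0}]}'
python3 -m handwheel '{"targets":[{"claw":-1,"x":0,"y":0.004,"z":0,"twist":0},{"claw":-1,"x":0,"y":0.004,"z":0,"twist":0},{"claw":-1,"x":0,"y":0.004,"z":0,"twist":0},{"claw":-1,"x":0,"y":0.003,"z":0,"twist":0},{"claw":-1,"x":0,"y":0,"z":0,"twist":0},{"claw":-1,"x":0,"y":0,"z":0,"twist":0}]}'
python3 - <<'E'
from h import *
goto([.5305+.1736*.200,.1675+.9848*.200,.08])
b=snap("scene","s8")[1][210:320,260:420]
b=cv2.resize(b,(800,550),interpolation=cv2.INTER_CUBIC); cv2.imwrite("pics/c8.png",b[:,:,::-1])
E
```

```text
time_s: 11.33
tool_pos: [0.5569, 0.3097, 0.082]
tcp_rot: [-0.0, 0.996, -0.088, 0.001]
force: [-0.1, 0.0, 0.5]
finger_gap: 0.0
gripper_force: 0.0
time_s: 11.83
tool_pos: [0.5536, 0.2944, 0.0806]
tcp_rot: [0.0, 0.996, -0.088, -0.0]
force: [0.1, 0.1, 0.4]
finger_gap: -0.005
gripper_force: 0.0
pos [0.5536 0.2944 0.0806] yawx -10.1 F [0.1 0.1 0.4] gap -0.005009811881227536 t 11.8333
shift [-0.0009 -0.071   0.0006]
```

View pics/c8.png

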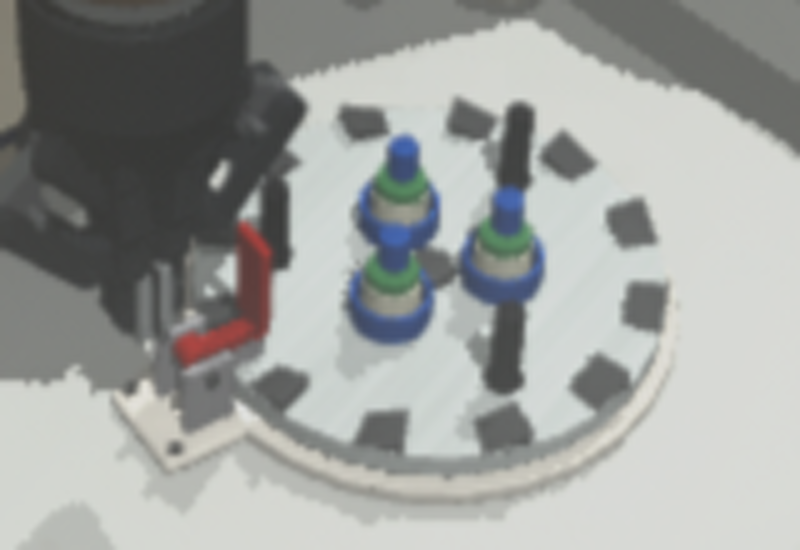

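The pawl has dropped: its tab is upright at (245,225), the same pixels as at the start. I retreat outward and up, then check it against the first pictures by numbers.

```bash
python3 -m handwheel '{"targets":[{"claw":-1,"x":0,"y":-0.02,"z":0,"twist":0},{"claw":-1,"x":0,"y":-0.02,"z":0,"twist":0},{"claw":-1,"x":0,"y":0,"z":-0.035,"twist":0},{"claw":-1,"x":0,"y":0,"z":-0.035,"twist":0},{"claw":-1,"x":-0.03,"y":0,"z":-0.02,"twist":0},{"claw":-1,"x":-0.03,"y":0,"z":0,"twist":0},{"claw":-1,"x":0,"y":0,"z":0,"twist":0},{"claw":-1,"x":0,"y":0,"z":0,"twist":0}]}'
python3 - <<'E'
from h import *
snap("top","t9");snap("scene","s9")
e=np.array([.1736,.9848,0]);t=np.array([-.9848,.1736,0]);C=np.array([.5305,.1675,0])
for f in("top0","t9","scene0","s1","s9"):
    c,im,d=load(f); hsv=cv2.cvtColor(im,cv2.COLOR_RGB2HSV)
    red=((hsv[...,0]<8)|(hsv[...,0]>172))&(hsv[...,1]>130)&(d>0)
    y,x=np.nonzero(red); P=np.array([world(c,a,b,d[b,a]) for a,b in zip(x,y)])-C
    k=(np.abs(P@t)<.03)&(P@e>.06)&(P@e<.18)&(P[:,2]<.12); P=P[k]
    print(f,k.sum(),"px",x[k].mean().round(2),y[k].mean().round(2),"r",np.percentile(P@e,[5,50,95]).round(4),"z",np.percentile(P[:,2],[5,50,98]).round(4))
c,im,d=load("t9"); v,u=np.mgrid[200:315,290:400]; v=v.ravel();u=u.ravel()
q=np.array([world(c,x,y,d[y,x]) for x,y in zip(u,v)])-C; r=np.hypot(q[:,0],q[:,1]); a=np.degrees(np.arctan2(q[:,1],q[:,0]))
m=(q[:,2]>.05)&(q[:,2]<.068)&(r>.05)&(r<.072)
for lo,hi in((-140,-40),(-20,70),(110,179)):
    k=m&(a>lo)&(a<hi); print(k.sum(),a[k].mean().round(1) if k.any() else None)
goto([.5,.3,.2])
E
```

```text
time_s: 12.55
tool_pos: [0.4997, 0.3464, 0.1715]
tcp_rot: [-0.0, 0.996, -0.086, 0.0]
force: [0.3, -0.4, -0.5]
finger_gap: 0.002
gripper_force: 0.0
top0 98 px 290.88 248.85 r [0.0792 0.0951 0.1115] z [0.0359 0.0411 0.0869]
t9 98 px 290.89 248.81 r [0.0792 0.0951 0.1115] z [0.0371 0.0409 0.0875]
scene0 31 px 302.68 275.68 r [0.0821 0.0979 0.1095] z [0.0373 0.0407 0.0864]
s1 53 px 304.06 272.72 r [0.0805 0.0949 0.1105] z [0.0384 0.0406 0.0853]
s9 66 px 304.17 272.42 r [0.0804 0.0946 0.1106] z [0.0379 0.0409 0.0874]
34 -77.1
33 43.0
33 162.8
pos [0.502  0.3447 0.1708] yawx -10.05 F [ 0.7 -0.6  0.2] gap 0.0019425065000358687 t 12.65
shift [ 0.0058  0.0443 -0.0292]
```

The pawl's pixels match the start to within 0.1 px in the top view, and the wheel is still 25.6° back. Handing in.

```bash
python3 -c "
from cell import bot
print(bot.hand_in())"
```

```text
the job is handed in; nothing more can be done
None
```

The job is handed in, with no verdict returned: the cameras show the wheel turned back 25.6° (estimated reading about 0.40, target 0.31–0.52), the pawl down in its starting position, the vials standing in their pockets, and no bystander touched.

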